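# Unlock the levelling fixture and wedge a welded box off its seats

### The job

Draw the locking pin straight up out of the fixture and park it in the slot of the notched block, seated on its collar and let go. Then push the wedge along its channel, flat on the channel floor, under the welded box until the box has just lifted off its two seats, a gap of about 4 mm. Finish while still gripping the wedge in that position with the box resting on the wedge alone; leave the other things on the bench where they are.

Things in the scene. Friction and masses are not known exactly. Their poses are not given: they have to be found in the camera images.
- fixture: Fixed dark steel plate, 130 (x) by 330 (y) by 25 mm thick; origin at the centre of its underside. On its top (the channel floor, 25 mm up) a channel 48 mm wide runs along y from -160 to +50 mm between rails 8 mm high, 10 mm wide. The pin stands in a through bore, 14 mm wide, at x 0, y +22 mm, blocking the wedge, which is pushed towards +y under the welded box. Posts by the box end 95 mm up.
- seats (a point): On the fixture's centre line at y +50 mm, 37 mm above its origin: midway between the near ends of the two seats' top faces, where the channel ends. The seats, 12 mm above the channel floor, 48 mm apart and 80 mm long, carry the welded box. The box's lower edge that meets the wedge is here at rest. Axes as the fixture's.
- weldment: Welded steel box, 80 x 80 x 50 mm high, about 0.6 kg (0.45 to 0.8), pipe stub on its +y side; loops round two guide posts let it slide freely straight up only (up to 20 mm). Axes as the fixture's. Origin at the centre of its underside, at fixture x 0, y +90 mm; at rest on the seats 37 mm above the fixture's origin. Its height above that is the gap.
- wedge: Loose aluminium wedge in the channel, 0.25 kg, 40 mm wide (x), nose to +y (fixture's +y within 2 deg). Origin on its underside below the lug's middle. Ramp: 6 mm high at the nose (y +112 mm), rising 1 in 6 to 22.6 mm (y +12.5): it meets the box's edge 36 mm behind the nose. Grip lug 24 (x) by 25 (y) mm, top 62 mm above the underside; grip its x faces. Pushing takes up to 15 N.
- pin: Loose steel pin, 0.12 kg, upright in the bore with its collar on the channel floor. Origin on its axis at the collar's underside, z up towards the head. Collar 28 mm wide, 6 mm thick; above it a round head 18 mm thick ending 50 mm above the origin; below it a shank 12 mm thick, 24 mm long. Drawn straight up it is free after 25 mm.
- notch (a point): Parking place: centre of the slot, in the top face of a fixed dark steel block 60 by 60 by 50 mm high; this point is 50 mm above the bench. Slot 16 mm wide, right through the height, open to the block's -x side (edge 30 mm away), closed 10 mm to +x; z up. The pin hangs by its collar lying on the top face (pin origin then at this height); it may be lowered in from above.
- carton: Bystander: loose open cardboard box, 80 by 110 mm, 45 mm high; origin at the centre of its underside. Block and carton may stand on either side of the fixture.
- hammer: Bystander: hammer lying at the far side of the bench; origin at the middle of its underside.
- spray_bottle: Bystander: white spray bottle, 76 mm wide, 195 mm high, origin at the centre of its underside.
- square: Bystander: steel try square, stock 100 mm long, blade 140 mm long, lying at the far side of the bench; origin under the middle of its stock.

How it is judged:
By the outcome, as a careful person would: the job done as asked, in the order asked, and still so for the second after the job is handed in, while the arm keeps its last pose, push and grip.
It also fails if it takes over 59 s, if anything falls off the work surface, if the arm or the gripper's body presses on something with over 40 N, if the wrist force passes 120 N, or if a joint passes its speed limit or range.

### The arm

A 6-joint arm with a two-finger parallel gripper is mounted at the origin on the work surface. World frame = base frame: x ahead of the robot, y to its left, z up, the work surface at z = 0. Lengths are in m, angles in degrees, forces in N, time in s.
With the tool pointing down it reaches from about 0.35 to 0.875 m from the base axis. Payload 4.2 kg.
Tool frame: the origin (TCP) lies midway between the tips of the shut fingers; the grasp point (between the pads) lies 19 mm behind it; z points along the fingers, y is the line along which they close (so a half turn about z gives the same grasp; the last joint's range is limited). The gripper opens to 87 mm and grips with 3 to 60 N. Pads are 19 mm wide; open, the fingers measure 117 mm over their backs; the gripper's body (75 mm by 190 mm) begins 51 mm behind the grasp point.
Start: joints at [91.536, 22.042, 0.453, 0, -68.411, -14.817], TCP at [0.144, 0.608, 0.223] pointing down, gripper open.
Joint ranges: [-179.83, 179.83], [-69.29, 118.12], [-61.27, 80.66], [-181.25, 117.63], [-171.15, -9.14], [-177.46, 177.46]. Speed limits (degrees/s): [159.86, 159.86, 180, 180, 180, 180].

### API

Orientations are given as a 3x3 rotation matrix whose columns are the frame's x, y, z axes.
In Python, from station import r, cams gives the robot as it stands.
- The arm moves only by the tool play_rows, never from a script. Its argument "commands" is text: rows parted by semicolons, each of 6 numbers parted by spaces: the shift along the world's x, y, z normalised to -1 to 1, where 1 is 30 mm, then the turn, a rotation vector about the world's x, y, z normalised to -1 to 1, where 1 is 0.15 rad. A call has 1 to 20 rows; each row shifts and turns the commanded pose from where the row before left it; what a row does not reach is not made up. A row lasts 1/10 s, in which the tool goes at most 50 mm and 8.59 degrees, less where a joint would pass 70% of its speed; a pose out of reach is approached as far as the arm can. A call with a number of a shift or a turn outside -1 to 1 is refused whole. A call with a gripper value outside its range is refused whole. "grip" is the finger opening in mm, from 0 to 87, set as the call begins (left out, the last holds). The fingers move at their own pace and stop on an object; the grip force is fixed at half the most. Time passes only in rows, so rows that do not move let the fingers close. It gives the time, the measured TCP pose, the force, the opening and the grip force at its end, in the units of the state.
- r.sense(): the state, without advancing time (a new reading comes with each control period).
- cams.capture(name): name is "side" or "top"; returns (picture, depth): 480x640x3 uint8, blue, green, red; 480x640 float32, m along the optical axis (not along the pixel's ray), 0 where there is no reading.
- cams.camera_info(name): a dict with "mtx" (3x3 intrinsics, pixels), "k1" (the pictures are not rectified: a ray, as slopes to the right and down, at radius r is drawn at 1 + k1 r^2 times it, then the intrinsics apply), "R" (3x3) and "t" (3): a world point X has camera coordinates R X + t. Camera axes: x right, y down, z forward; pixel columns grow to the right and rows downward; lengths in m; the calibration is good to about 2 mm. A picture is of the moment at which its call begins. camera_info takes no time and is no camera call.
- r.finish_job(): hands the job in; it is judged then, once.
The state is a dict: "time_s": time; "joints": joint angles; "joint_velocities": joint speeds; "effort": joint torques, N m; "tcp_pos": TCP position; "ee_rot": TCP orientation; "wrist_force": force on the tool from outside, world axes, zero at the start; "moment": the same for the moment, N m; "gripper_width": opening from 0.0 (shut) to 1.0 (fully open); "gripper_force": force on a finger pad.
Only numpy, scipy, OpenCV 4.12 (cv2) and the standard library are available. Lean on these libraries where they do the work, as an engineer would, in place of code of your own. Each camera call takes 0.05 s, during which the arm holds its last target. There are 200 camera calls.

## Working session

There is one attempt and no reset: what is moved stays moved. The work goes in short steps, Python scripts to look and compute and a tool call to move; the robot and the scene stay as the last step left them, time stands still between calls to the robot, and variables do not carry over. Pictures are saved under pics/ and viewed, at most 10 in all, crops included, and the job is handed in when it is done.

Besides the shell and the picture viewer there is one more tool, called after ">>>" by a JSON object that holds its "fn" and its "kwargs". play_rows: Moves the arm, as the interface text tells. Scaled input: -1 to 1 covers 30 mm each way for a shift and 0.15 rad each way for a turn. Its arguments: {"type":"object","properties":{"commands":{"type":"string"},"grip":{"type":"number"}},"required":["commands"]}

```bash
mkdir -p pics
cat > h.py <<'E'
import numpy as np, cv2
from station import r, cams
def pts(name, d):
    c=cams.camera_info(name); K=np.array(c["mtx"]); R=np.array(c["R"]); t=np.array(c["t"]); 
    v,u=np.mgrid[:480,:640]
    n=und(c,np.stack([u.ravel(),v.ravel()],1))
    P=np.c_[n,np.ones(len(n))]*d.ravel()[:,None]
    return ((P-t)@R).reshape(480,640,3)
def und(c,uv):
    K=np.array(c["mtx"]); D=np.array([c["k1"],0,0,0,0.])
    return cv2.undistortPoints(np.array(uv,float).reshape(-1,1,2),K,D).reshape(-1,2)
def ray(name,uv,z):
    c=cams.camera_info(name); R=np.array(c["R"]); t=np.array(c["t"])
    n=und(c,uv); d=np.c_[n,np.ones(len(n))]@R; o=-R.T@t
    return o+d*((z-o[2])/d[:,2])[:,None]
def proj(name,X):
    c=cams.camera_info(name)
    return cv2.projectPoints(np.array(X,float).reshape(-1,1,3),cv2.Rodrigues(np.array(c["R"]))[0],np.array(c["t"]),np.array(c["mtx"]),np.array([c["k1"],0,0,0,0.]))[0].reshape(-1,2)
E
python3 - <<'E'
from h import *
for n in("top","side"):
    p,d=cams.capture(n); cv2.imwrite(f"pics/{n}0.png",p); np.save(n+"0.npy",d)
    c=cams.camera_info(n); print(n,-np.array(c["R"]).T@np.array(c["t"]),c["mtx"],c["k1"],(d>0).mean())
print(r.sense())
E
```

```text
top [0.53991796 0.04386111 1.21853803] [[446.98753292   0.         318.75958889]
 [  0.         446.98753292 240.2678065 ]
 [  0.           0.           1.        ]] -0.07763709992153155 0.996142578125
side [ 0.43410884 -0.49865381  0.74383012] [[438.3674808    0.         323.68817522]
 [  0.         438.3674808  239.57724729]
 [  0.           0.           1.        ]] -0.016805409839435383 0.9961100260416667
{'time_s': 0.1, 'joints': array([ 9.15360525e+01,  2.20859462e+01,  3.88431397e-01, -2.56717928e-02,
       -6.84108188e+01, -1.48168242e+01]), 'joint_velocities': array([-0.03641052, -0.09403454,  0.11963584,  0.08092358, -0.04072985,
        0.08437712]), 'effort': array([-1.08557433e-04, -3.91687310e+01,  1.87937003e+01,  4.23202872e+00,
        1.34404883e-02, -7.53416180e-05]), 'tcp_pos': array([0.14343191, 0.6077729 , 0.221578  ]), 'ee_rot': array([[ 9.73218060e-01, -2.29883609e-01, -3.65791368e-04],
       [-2.29883886e-01, -9.73216206e-01, -1.90123197e-03],
       [ 8.10679785e-05,  1.93440283e-03, -9.99998126e-01]]), 'wrist_force': array([0.2797537 , 0.82718071, 0.73908804]), 'moment': array([-0.00525845, -0.05928679, -0.01686747]), 'gripper_force': 0.0, 'gripper_width': 0.9973940327569234}
```

View pics/top0.png

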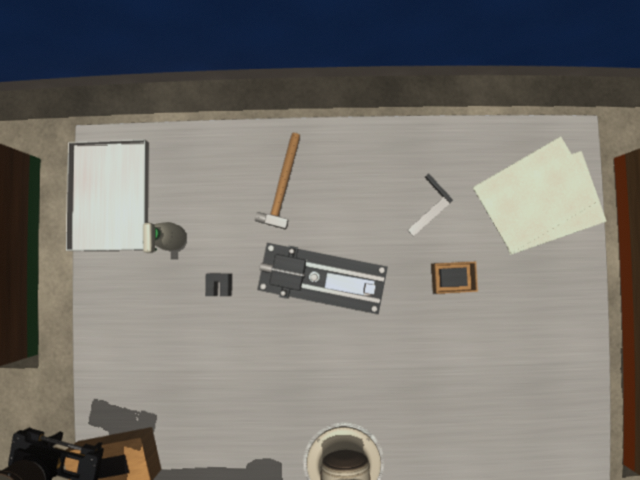

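View pics/side0.png

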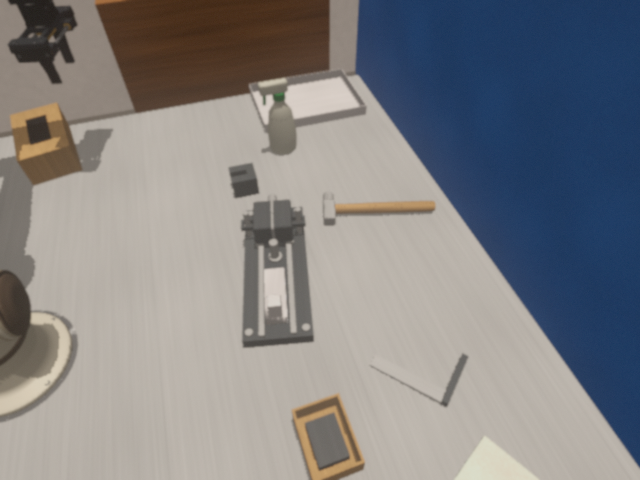

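Run:
```python
from h import *
p=cv2.imread("pics/top0.png"); d=np.load("top0.npy"); P=pts("top",d)
q=cv2.imread("pics/side0.png"); Q=pts("side",np.load("side0.npy"))
def rep(n,m,Z):
    k,l,s,c=cv2.connectedComponentsWithStats(m.astype(np.uint8))
    for i in range(1,k):
        if s[i][4]>6: print(n,s[i].tolist(),c[i].round(1),ray("top",[c[i]],Z)[0].round(4), "zmed",np.median(P[...,2][l==i]).round(4))
win=np.zeros((480,640),bool); win[235:320,250:395]=1
g=cv2.cvtColor(p,cv2.COLOR_BGR2GRAY).astype(int)
# fixture outline by height on-plane
mz=win&(P[...,2]>0.015)
c=max(cv2.findContours(mz.astype(np.uint8),0,2)[0],key=cv2.contourArea)
X=ray("top",c[:,0],0.025)[:,:2]; print("fix rect",cv2.minAreaRect(X.astype(np.float32)))
w2=np.zeros_like(win); w2[265:305,200:240]=1
m2=w2&(g<80)
c=max(cv2.findContours(m2.astype(np.uint8),0,2)[0],key=cv2.contourArea)
print("block",cv2.minAreaRect(ray("top",c[:,0],0.05)[:,:2].astype(np.float32)))
rep("bolt/pin",win&(g>150)&(P[...,2]>0.015),0.03)
rep("high", win&(P[...,2]>0.065),0.085)
np.set_printoptions(linewidth=200)
a=cv2.resize(p[235:320,200:395],None,fx=4,fy=4,interpolation=cv2.INTER_CUBIC)
b=cv2.resize(q[155:350,205:335],None,fx=4,fy=4,interpolation=cv2.INTER_CUBIC)
cv2.imwrite("pics/ca.png",a); cv2.imwrite("pics/cb.png",b[:600])
```

```text
fix rect ((0.5014162659645081, 0.04990352690219879), (0.3353494107723236, 0.14000709354877472), 77.8453598022461)
block ((0.490817666053772, 0.3185892701148987), (0.06635015457868576, 0.05499560385942459), 89.2410659790039)
bolt/pin [268, 246, 5, 5, 20] [270.2 247.8] [0.5855 0.1834 0.03  ] zmed 0.0319
bolt/pin [290, 249, 3, 4, 9] [291.1 250.7] [0.5767 0.1278 0.03  ] zmed 0.0969
bolt/pin [306, 262, 78, 19, 305] [343.8 271.1] [ 0.5199 -0.0112  0.03  ] zmed 0.0334
bolt/pin [260, 265, 14, 5, 40] [265.8 267.2] [0.5341 0.196  0.03  ] zmed 0.0751
bolt/pin [379, 268, 5, 5, 20] [381.2 269.8] [ 0.5216 -0.1108  0.03  ] zmed 0.0322
bolt/pin [309, 272, 10, 9, 75] [313.7 276.1] [0.5081 0.0688 0.03  ] zmed 0.0701
bolt/pin [302, 273, 78, 30, 1046] [346.3 286.8] [ 0.4784 -0.0169  0.03  ] zmed 0.0378
bolt/pin [261, 284, 5, 5, 20] [262.7 286.1] [0.4839 0.2048 0.03  ] zmed 0.0309
bolt/pin [281, 292, 4, 3, 10] [282.5 292.8] [0.4654 0.1524 0.03  ] zmed 0.0963
bolt/pin [372, 306, 5, 5, 18] [373.9 308.3] [ 0.4202 -0.0889  0.03  ] zmed 0.032
high [287, 249, 7, 5, 24] [290.6 251.1] [0.574  0.1252 0.085 ] zmed 0.0963
high [259, 254, 47, 37, 1107] [285.2 271.6] [0.5223 0.1397 0.085 ] zmed 0.0872
high [310, 274, 7, 7, 40] [313.3 277. ] [0.5073 0.0687 0.085 ] zmed 0.0753
high [364, 283, 11, 12, 104] [369.  288.7] [ 0.4753 -0.0716  0.085 ] zmed 0.0875
high [280, 291, 6, 6, 24] [282.6 293.3] [0.4675 0.1472 0.085 ] zmed 0.0953
```

View pics/ca.png

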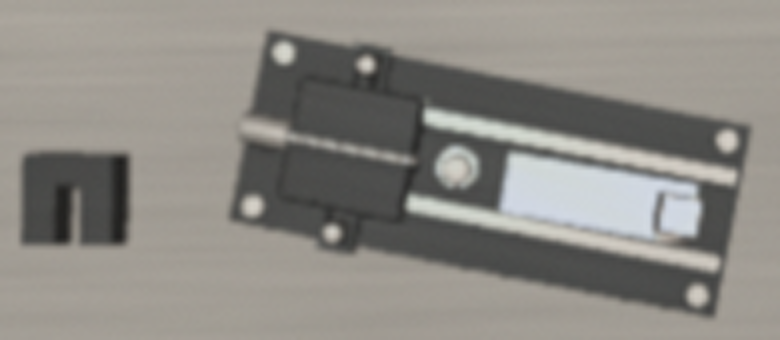

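View pics/cb.png

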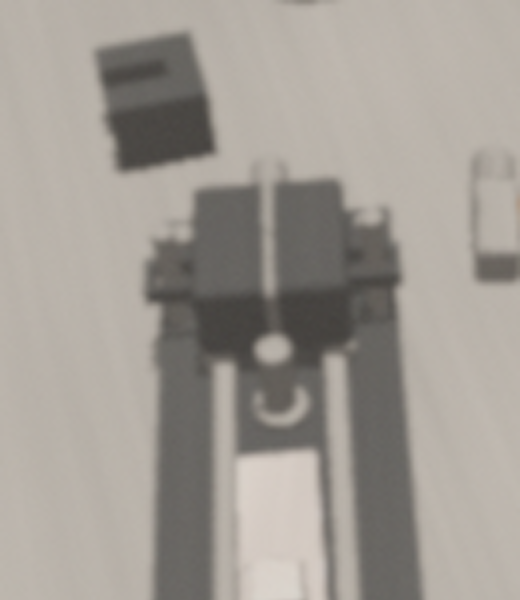

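Run:
```python
from h import *
def S(c): return [[205+(x+.5)/4-.5,155+(y+.5)/4-.5] for x,y in c]
def T(c): return [[200+(x+.5)/4-.5,235+(y+.5)/4-.5] for x,y in c]
b=ray("side",S([(97,48),(190,33),(207,95),(117,110)]),.05); print("block side\n",b.round(4),b.mean(0))
b=ray("top",T([(22,153),(113,153),(113,243),(22,243)]),.05); print("block top\n",b.round(4),b.mean(0))
print("slot end side",ray("side",S([(165,67),(103,75)]),.05)); print("slot top",ray("top",T([(66,186),(64,242)]),.05))
print("pin side",ray("side",S([(272,348)]),.075),"top",ray("top",[[313.3,277.]]+T([(456,166)]),.075))
Q=pts("side",np.load("side0.npy")); P=pts("top",np.load("top0.npy"))
for n,A in(("side",Q),("top",P)):
    z=A[...,2]
    for lab,c,zl,zh in(("lug",(.475,-.073),.08,.095),("pin",(.507,.069),.07,.08),("block",(.49,.318),.044,.056)):
        m=(np.hypot(A[...,0]-c[0],A[...,1]-c[1])<(.05 if lab=="block" else .025))&(z>zl)&(z<zh)
        zz=z[m].mean(); uv=np.argwhere(m)[:,::-1]; X=ray(n,uv,{"lug":.087,"pin":.075,"block":.05}[lab])[:,:2]
        print(n,lab,m.sum(),zz.round(4),X.mean(0).round(4),cv2.minAreaRect(X.astype(np.float32)))
```

```text
block side
 [[0.464  0.3575 0.05  ]
 [0.5206 0.3537 0.05  ]
 [0.5186 0.2948 0.05  ]
 [0.4656 0.2983 0.05  ]] [0.49219662 0.32607076 0.05      ]
block top
 [[0.5217 0.3537 0.05  ]
 [0.5208 0.2934 0.05  ]
 [0.462  0.294  0.05  ]
 [0.4628 0.3542 0.05  ]] [0.49184687 0.32385104 0.05      ]
slot end side [[0.49987717 0.32730392 0.05      ]
 [0.4631436  0.33170436 0.05      ]]
slot top [[0.49969604 0.32470896 0.05      ]
 [0.4630963  0.32639063 0.05      ]]
pin side [[0.50685864 0.07085072 0.075     ]] top [[0.50707174 0.0689697  0.075     ]
 [0.50928615 0.06810085 0.075     ]]
side lug 195 0.0871 [ 0.475  -0.0735] ((0.47501295804977417, -0.07390234619379044), (0.030295200645923615, 0.023017939180135727), 76.98783874511719)
side pin 62 0.0751 [0.5067 0.0681] ((0.5070298910140991, 0.06846075505018234), (0.01886480115354061, 0.015975933521986008), 76.17105865478516)
side block 445 0.0505 [0.4901 0.3233] ((0.4895860254764557, 0.3233940899372101), (0.06962080299854279, 0.060172226279973984), 88.96721649169922)
top lug 95 0.0876 [ 0.4749 -0.0719] ((0.47511062026023865, -0.07197920978069305), (0.0253139715641737, 0.023594489321112633), 79.44788360595703)
top pin 38 0.0751 [0.5067 0.0692] ((0.5070868134498596, 0.06973596662282944), (0.015318681485950947, 0.015287020243704319), 88.98492431640625)
top block 436 0.0505 [0.4921 0.3229] ((0.48958083987236023, 0.32380878925323486), (0.06108900159597397, 0.05752721428871155), 89.13834381103516)
```

>>> {"fn": "play_rows", "kwargs": {"commands": "0.673 -0.998 0 0 0 -0.575;0.673 -0.998 0 0 0 -0.575;0.673 -0.998 0 0 0 -0.575;0.673 -0.998 0 0 0 -0.575;0.673 -0.998 0 0 0 -0.575;0.673 -0.998 0 0 0 -0.575;0.673 -0.998 0 0 0 -0.575;0.673 -0.998 0 0 0 -0.575;0.673 -0.998 0 0 0 -0.575;0.673 -0.998 0 0 0 -0.575;0.673 -0.998 0 0 0 -0.575;0.673 -0.998 0 0 0 -0.575;0.673 -0.998 0 0 0 -0.575;0.673 -0.998 0 0 0 -0.575;0.673 -0.998 0 0 0 -0.575;0.673 -0.998 0 0 0 -0.575;0.673 -0.998 0 0 0 -0.575;0.673 -0.998 0 0 0 -0.575;0 0 0 0 0 0;0 0 0 0 0 0", "grip": 60}}

```text
time_s: 2.1
tcp_pos: [0.5068, 0.0686, 0.2219]
ee_rot: [[-0.213, -0.977, -0.001], [-0.977, 0.213, -0.0], [0.001, 0.001, -1.0]]
wrist_force: [0.4, 0.1, -0.3]
gripper_width: 0.69
gripper_force: 0.0
```

>>> {"fn": "play_rows", "kwargs": {"commands": "0 0 -0.8 0 0 0;0 0 -0.8 0 0 0;0 0 -0.8 0 0 0;0 0 -0.8 0 0 0;0 0 -0.8 0 0 0;0 0 -0.8 0 0 0;0 0 -0.31 0 0 0;0 0 -0.31 0 0 0;0 0 -0.31 0 0 0;0 0 -0.31 0 0 0;0 0 0 0 0 0;0 0 0 0 0 0"}}

```text
time_s: 3.3
tcp_pos: [0.5072, 0.0694, 0.0415]
ee_rot: [[-0.212, -0.977, 0.0], [-0.977, 0.212, 0.0], [-0.0, -0.0, -1.0]]
wrist_force: [0.5, -0.1, 1.0]
gripper_width: 0.69
gripper_force: 0.0
```

Run:
```python
from h import *
p,d=cams.capture("side"); t,_=cams.capture("top")
a=cv2.resize(p[155:305,205:335],None,fx=3.6,fy=3.6,interpolation=cv2.INTER_CUBIC)
b=cv2.resize(t[235:320,270:370],(0,0),fx=3,fy=3)
b=cv2.copyMakeBorder(b,0,a.shape[0]-b.shape[0],0,0,0)
cv2.imwrite("pics/g1.png",np.hstack([a,b])[:, :800])
```

```text
(no output)
```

View pics/g1.png

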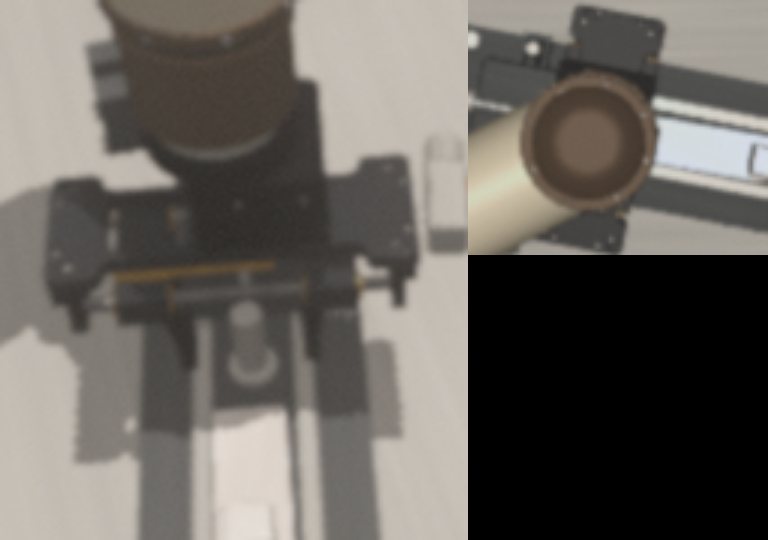

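The side view shows the pin head (col 247) midway between the fingertips (cols 186 and 312), so I close on it.

>>> {"fn": "play_rows", "kwargs": {"commands": "0 0 0 0 0 0;0 0 0 0 0 0;0 0 0 0 0 0;0 0 0 0 0 0;0 0 0 0 0 0;0 0 0 0 0 0;0 0 0 0 0 0", "grip": 10}}

```text
time_s: 4.1
tcp_pos: [0.507, 0.0694, 0.0414]
ee_rot: [[-0.212, -0.977, 0.0], [-0.977, 0.212, 0.0], [-0.0, -0.0, -1.0]]
wrist_force: [-0.4, -0.3, 0.9]
gripper_width: 0.197
gripper_force: 30.0
```

>>> {"fn": "play_rows", "kwargs": {"commands": "0 0 0.15 0 0 0;0 0 0.2 0 0 0;0 0 0.25 0 0 0;0 0 0.25 0 0 0;0 0 0.25 0 0 0;0 0 0.5 0 0 0;0 0 0.8 0 0 0;0 0 0.8 0 0 0;0 0 0.8 0 0 0"}}

```text
time_s: 5.0
tcp_pos: [0.5067, 0.0693, 0.1628]
ee_rot: [[-0.212, -0.977, 0.0], [-0.977, 0.212, 0.0], [-0.0, -0.0, -1.0]]
wrist_force: [-0.1, -0.7, -0.9]
gripper_width: 0.199
gripper_force: 30.0
```

>>> {"fn": "play_rows", "kwargs": {"commands": "-0.05 0.85 0 0 0 0;-0.05 0.85 0 0 0 0;-0.05 0.85 0 0 0 0;-0.05 0.85 0 0 0 0;-0.05 0.85 0 0 0 0;-0.05 0.85 0 0 0 0;-0.05 0.85 0 0 0 0;-0.05 0.85 0 0 0 0;-0.05 0.85 0 0 0 0;-0.05 0.85 0 0 0 0;0 0 -0.7 0 0 0;0 0 -0.7 0 0 0;0 0 -0.5 0 0 0;0 0 0 0 0 0;0 0 0 0 0 0"}}

```text
time_s: 6.5
tcp_pos: [0.4923, 0.3245, 0.105]
ee_rot: [[-0.212, -0.977, 0.001], [-0.977, 0.212, 0.0], [-0.0, -0.001, -1.0]]
wrist_force: [0.8, -0.4, -1.0]
gripper_width: 0.199
gripper_force: 30.0
```

Run:
```python
from h import *
p,d=cams.capture("side"); t,_=cams.capture("top"); cv2.imwrite("pics/s2raw.png",p)
o=proj("side",[[.4915,.3245,.05]])[0]; print(o, r.sense()["tcp_pos"])
u,v=int(o[0]),int(o[1])
a=cv2.resize(p[v-45:v+35,u-45:u+45],None,fx=6,fy=6,interpolation=cv2.INTER_CUBIC)
cv2.imwrite("pics/s2.png",a); print(u,v)
```

```text
[242.6525824 172.8280735] [0.49263916 0.32489522 0.10575652]
242 172
```

View pics/s2.png

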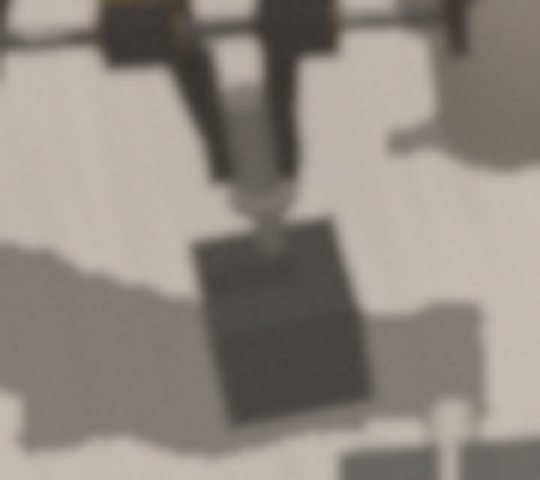

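Run:
```python
from h import *
p=cv2.imread("pics/s2raw.png"); q=cv2.imread("pics/side0.png"); 
def C(c): return [[197+(x+.5)/6-.5,127+(y+.5)/6-.5] for x,y in c]
T=r.sense()["tcp_pos"]; oz=T[2]-.0164; print(T)
print("collar low mid",ray("side",C([(264,200)]),oz+.003),"tip", ray("side",C([(271,250)]),oz-.024))
print("proj origin/tip at tcp",proj("side",[[T[0],T[1],oz+.003],[T[0],T[1],oz-.024],[T[0],T[1],.0805+oz-.0885]]))
b=ray("side",C([(192,243),(333,217),(352,308),(208,322)]),.05);print(b,b.mean(0))
# slot in first side view: sample darkness along y lines at x=.47..0.495
for n,im in(("side",q),("top",cv2.imread("pics/top0.png"))):
    g=cv2.cvtColor(im,cv2.COLOR_BGR2GRAY).astype(np.float32)
    for x in(.47,.48,.49):
        ys=np.arange(.285,.366,.003); uv=proj(n,[[x,y,.05] for y in ys]).astype(np.float32)
        print(n,x,cv2.remap(g,uv[None],None,1)[0].astype(int).tolist())
```

```text
[0.49263916 0.32489522 0.10575652]
collar low mid [[0.49203482 0.32043134 0.09235652]] tip [[0.4913126  0.32313462 0.06535652]]
proj origin/tip at tcp [[240.48092297 158.69015959]
 [242.16291166 167.67282932]
 [241.1741152  162.39280559]]
[[0.46298651 0.35598558 0.05      ]
 [0.5206037  0.35419618 0.05      ]
 [0.51642803 0.29721521 0.05      ]
 [0.46087772 0.30674626 0.05      ]] [0.49022399 0.32853581 0.05      ]
side 0.47 [72, 72, 73, 76, 85, 93, 99, 102, 102, 102, 100, 94, 86, 78, 74, 76, 81, 89, 97, 101, 102, 103, 108, 120, 140, 158, 169, 175]
side 0.48 [71, 72, 74, 77, 86, 94, 99, 100, 100, 100, 98, 92, 84, 77, 73, 75, 81, 89, 96, 99, 101, 103, 107, 121, 141, 158, 171, 174]
side 0.49 [73, 73, 74, 78, 86, 94, 99, 102, 102, 101, 99, 93, 84, 76, 73, 75, 81, 90, 96, 100, 102, 104, 107, 122, 142, 161, 172, 175]
top 0.47 [98, 50, 34, 47, 66, 73, 75, 74, 74, 73, 95, 130, 108, 58, 36, 38, 55, 71, 73, 73, 73, 72, 76, 101, 145, 157, 157, 156]
top 0.48 [74, 38, 37, 49, 67, 73, 74, 73, 73, 71, 94, 125, 100, 55, 36, 39, 55, 69, 71, 72, 72, 71, 76, 107, 145, 154, 153, 153]
top 0.49 [74, 37, 39, 53, 69, 75, 75, 75, 75, 74, 98, 123, 90, 49, 36, 42, 65, 73, 74, 74, 74, 73, 79, 110, 150, 156, 156, 156]
```

>>> {"fn": "play_rows", "kwargs": {"commands": "-0.03 0.02 -0.15 0 0 0;0 0 -0.15 0 0 0;0 0 -0.15 0 0 0;0 0 -0.1 0 0 0;0 0 -0.1 0 0 0;0 0 0 0 0 0"}}

```text
time_s: 7.2
tcp_pos: [0.4908, 0.3247, 0.0842]
ee_rot: [[-0.212, -0.977, -0.001], [-0.977, 0.212, -0.001], [0.001, 0.001, -1.0]]
wrist_force: [0.8, 0.6, -1.7]
gripper_width: 0.202
gripper_force: 30.0
```

>>> {"fn": "play_rows", "kwargs": {"commands": "0 0 -0.12 0 0 0;0 0 -0.12 0 0 0;0 0 -0.12 0 0 0;0 0 -0.1 0 0 0;0 0 -0.06 0 0 0;0 0 0 0 0 0;0 0 0 0 0 0"}}

```text
time_s: 7.9
tcp_pos: [0.4911, 0.325, 0.0693]
ee_rot: [[-0.212, -0.977, 0.0], [-0.977, 0.212, 0.0], [-0.0, -0.0, -1.0]]
wrist_force: [0.1, 0.1, -1.1]
gripper_width: 0.197
gripper_force: 30.0
```

>>> {"fn": "play_rows", "kwargs": {"commands": "0 0 -0.03 0 0 0;0 0 -0.03 0 0 0;0 0 -0.02 0 0 0;0 0 0 0 0 0;0 0 0 0 0 0"}}

```text
time_s: 8.4
tcp_pos: [0.4911, 0.3249, 0.0668]
ee_rot: [[-0.212, -0.977, 0.0], [-0.977, 0.212, -0.0], [0.0, -0.0, -1.0]]
wrist_force: [-0.0, 0.5, -1.3]
gripper_width: 0.199
gripper_force: 30.0
```

>>> {"fn": "play_rows", "kwargs": {"commands": "0 0 -0.02 0 0 0;0 0 -0.02 0 0 0;0 0 0 0 0 0;0 0 0 0 0 0"}}

```text
time_s: 8.8
tcp_pos: [0.4912, 0.3251, 0.0663]
ee_rot: [[-0.212, -0.977, 0.001], [-0.977, 0.212, 0.0], [-0.0, -0.0, -1.0]]
wrist_force: [-1.3, -0.3, 5.1]
gripper_width: 0.196
gripper_force: 30.0
```

Contact at the expected height: the collar is on the block. I release and rise.

>>> {"fn": "play_rows", "kwargs": {"commands": "0 0 0 0 0 0;0 0 0 0 0 0;0 0 0 0 0 0;0 0 0 0 0 0;0 0 0 0 0 0;0 0 0.2 0 0 0;0 0 0.5 0 0 0;0 0 0.8 0 0 0;0 0 0.8 0 0 0;0 0 0.8 0 0 0;0 0 0.8 0 0 0", "grip": 60}}

```text
time_s: 9.9
tcp_pos: [0.4911, 0.3249, 0.1842]
ee_rot: [[-0.212, -0.977, 0.0], [-0.977, 0.212, 0.0], [-0.001, -0.0, -1.0]]
wrist_force: [-0.2, 0.5, -0.4]
gripper_width: 0.69
gripper_force: 0.0
```

>>> {"fn": "play_rows", "kwargs": {"commands": "-0.038 -0.948 0 0 0 0;-0.038 -0.948 0 0 0 0;-0.038 -0.948 0 0 0 0;-0.038 -0.948 0 0 0 0;-0.038 -0.948 0 0 0 0;-0.038 -0.948 0 0 0 0;-0.038 -0.948 0 0 0 0;-0.038 -0.948 0 0 0 0;-0.038 -0.948 0 0 0 0;-0.038 -0.948 0 0 0 0;-0.038 -0.948 0 0 0 0;-0.038 -0.948 0 0 0 0;-0.038 -0.948 0 0 0 0;-0.038 -0.948 0 0 0 0;0 0 0 0 0 0;0 0 0 0 0 0"}}

```text
time_s: 11.5
tcp_pos: [0.4751, -0.0737, 0.183]
ee_rot: [[-0.213, -0.977, 0.001], [-0.977, 0.213, 0.0], [-0.0, -0.001, -1.0]]
wrist_force: [0.3, 0.4, 1.2]
gripper_width: 0.686
gripper_force: 0.0
```

Run:
```python
from h import *
p,d=cams.capture("side"); t,dt=cams.capture("top")
a=cv2.resize(p[130:230,200:300],None,fx=4,fy=4,interpolation=cv2.INTER_CUBIC)
b=cv2.resize(t[235:320,195:295],None,fx=4,fy=4,interpolation=cv2.INTER_CUBIC)
b=cv2.copyMakeBorder(b,0,60,0,0,0); cv2.imwrite("pics/n3.png",np.hstack([a,b]))
A=pts("top",dt); m=(np.hypot(A[...,0]-.491,A[...,1]-.325)<.03)&(A[...,2]>.065); print(m.sum(),A[m].mean(0),A[m].max(0))
uv=np.argwhere(m&(A[...,2]>.09))[:,::-1]; print(ray("top",uv,.1).mean(0), r.sense()["tcp_pos"])
```

```text
63 [0.49090151 0.32070068 0.09297137] [0.49912449 0.33153949 0.10463795]
[0.49072659 0.32213599 0.1       ] [ 0.47524948 -0.07278525  0.18293272]
```

View pics/n3.png

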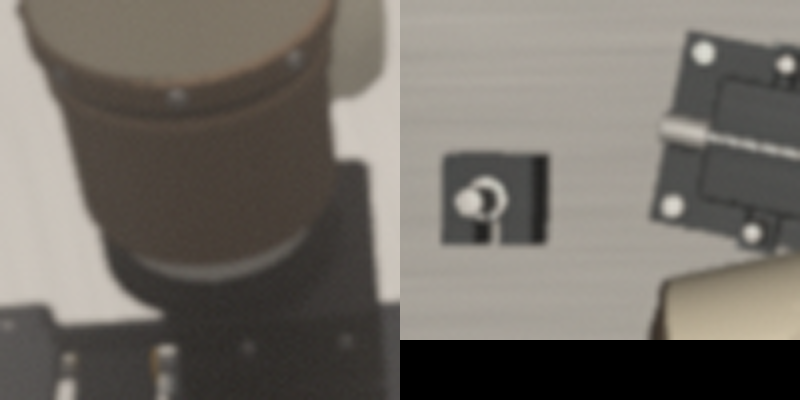

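The top view shows the pin standing in the slot, its collar round the closed end (crop 485,200) and its top at about 0.10 m. Now down onto the lug.

>>> {"fn": "play_rows", "kwargs": {"commands": "0 0 -0.7 0 0 0;0 0 -0.7 0 0 0;0 0 -0.7 0 0 0;0 0 -0.7 0 0 0;0 0 -0.7 0 0 0;0 0 -0.18 0 0 0;0 0 -0.18 0 0 0;0 0 -0.18 0 0 0;0 0 -0.18 0 0 0;0 0 0 0 0 0;0 0 0 0 0 0"}}

```text
time_s: 12.7
tcp_pos: [0.4753, -0.0732, 0.0564]
ee_rot: [[-0.212, -0.977, 0.001], [-0.977, 0.212, 0.0], [-0.0, -0.001, -1.0]]
wrist_force: [-0.3, 0.7, -0.2]
gripper_width: 0.691
gripper_force: 0.0
```

>>> {"fn": "play_rows", "kwargs": {"commands": "0 0 0 0 0 0;0 0 0 0 0 0;0 0 0 0 0 0;0 0 0 0 0 0;0 0 0 0 0 0;0 0 0 0 0 0;0 0 0 0 0 0", "grip": 16}}

```text
time_s: 13.4
tcp_pos: [0.4752, -0.0732, 0.0561]
ee_rot: [[-0.212, -0.977, 0.0], [-0.977, 0.212, -0.0], [0.0, -0.0, -1.0]]
wrist_force: [-0.5, -0.1, 0.5]
gripper_width: 0.275
gripper_force: 29.8
```

>>> {"fn": "play_rows", "kwargs": {"commands": "0.03 0.14 0 0 0 0;0.06 0.277 0 0 0 0;0.06 0.277 0 0 0 0;0.06 0.277 0 0 0 0;0.06 0.277 0 0 0 0;0.06 0.277 0 0 0 0;0.06 0.277 0 0 0 0;0.06 0.277 0 0 0 0;0.06 0.277 0 0 0 0;0.06 0.277 0 0 0 0;0.03 0.14 0 0 0 0;0 0 0 0 0 0"}}

```text
time_s: 14.6
tcp_pos: [0.4935, 0.0112, 0.0561]
ee_rot: [[-0.211, -0.977, 0.001], [-0.977, 0.211, 0.001], [-0.001, -0.001, -1.0]]
wrist_force: [-0.9, 2.3, 2.6]
gripper_width: 0.277
gripper_force: 29.8
```

>>> {"fn": "play_rows", "kwargs": {"commands": "0.014 0.065 0 0 0 0;0.014 0.065 0 0 0 0;0.014 0.065 0 0 0 0;0 0 0 0 0 0"}}

```text
time_s: 15.0
tcp_pos: [0.4943, 0.0157, 0.0561]
ee_rot: [[-0.212, -0.977, -0.0], [-0.977, 0.212, -0.0], [0.0, 0.0, -1.0]]
wrist_force: [-0.3, -1.9, 2.1]
gripper_width: 0.275
gripper_force: 29.8
```

>>> {"fn": "play_rows", "kwargs": {"commands": "0.014 0.065 0 0 0 0;0 0 0 0 0 0"}}

```text
time_s: 15.2
tcp_pos: [0.4947, 0.0178, 0.0561]
ee_rot: [[-0.212, -0.977, -0.0], [-0.977, 0.212, -0.0], [0.0, 0.0, -1.0]]
wrist_force: [-1.2, -3.4, 3.1]
gripper_width: 0.272
gripper_force: 29.8
```

>>> {"fn": "play_rows", "kwargs": {"commands": "0.014 0.065 0 0 0 0;0 0 0 0 0 0"}}

```text
time_s: 15.4
tcp_pos: [0.4952, 0.0199, 0.0561]
ee_rot: [[-0.212, -0.977, -0.0], [-0.977, 0.212, 0.0], [-0.0, 0.0, -1.0]]
wrist_force: [-0.8, -3.0, 3.4]
gripper_width: 0.274
gripper_force: 29.8
```

>>> {"fn": "play_rows", "kwargs": {"commands": "0.014 0.065 0 0 0 0;0 0 0 0 0 0"}}

```text
time_s: 15.6
tcp_pos: [0.4956, 0.0218, 0.0561]
ee_rot: [[-0.212, -0.977, -0.0], [-0.977, 0.212, -0.0], [0.0, 0.0, -1.0]]
wrist_force: [-1.1, -3.0, 3.2]
gripper_width: 0.276
gripper_force: 29.8
```

>>> {"fn": "play_rows", "kwargs": {"commands": "0.014 0.065 0 0 0 0;0 0 0 0 0 0"}}

```text
time_s: 15.8
tcp_pos: [0.4955, 0.0227, 0.0561]
ee_rot: [[-0.212, -0.977, -0.002], [-0.977, 0.212, -0.002], [0.002, 0.001, -1.0]]
wrist_force: [-0.3, -7.0, 3.8]
gripper_width: 0.273
gripper_force: 29.8
```

Contact at TCP y ≈ 0.0225, close to what I predicted; the remaining travel is about 24 mm.

>>> {"fn": "play_rows", "kwargs": {"commands": "0.014 0.065 0 0 0 0;0.014 0.065 0 0 0 0;0.014 0.065 0 0 0 0;0.014 0.065 0 0 0 0;0.014 0.065 0 0 0 0;0 0 0 0 0 0"}}

```text
time_s: 16.4
tcp_pos: [0.496, 0.0308, 0.056]
ee_rot: [[-0.213, -0.977, -0.005], [-0.977, 0.213, -0.004], [0.005, 0.004, -1.0]]
wrist_force: [-3.7, -13.1, 7.6]
gripper_width: 0.275
gripper_force: 30.0
```

```bash
cat > gap.py <<'E'
from h import *
t,dt=cams.capture("top"); p,ds=cams.capture("side")
A=pts("top",dt);B=pts("top",np.load("top0.npy"))
def f(A,c,h):
    R=np.array([[.977,-.212],[.212,.977]]); L=(A[...,:2]-[.5028,.0472])@R.T
    m=(abs(L[...,0]-c[0])<h)&(abs(L[...,1]-c[1])<h)&(A[...,2]>.08)&(A[...,2]<.1); return m.sum(),np.median(A[m][:,2]),A[m][:,2].mean()
for c in((-.025,.09),(-.025,.11),(.025,.11),(.0,.11)):print(c,f(B,c,.01),f(A,c,.01))
S=pts("side",ds); L=(S[...,:2]-[.5028,.0472])@np.array([[.977,-.212],[.212,.977]]).T
m=(abs(L[...,0])<.008)&(abs(L[...,1]+.0)<.03)&(S[...,2]>.083)&(S[...,2]<.09)
print(m.sum(),L[m].mean(0) if m.any() else "")
print(r.sense()["tcp_pos"],r.sense()["wrist_force"]); cv2.imwrite("pics/gs.png",p[140:330,200:340]); cv2.imwrite("pics/gt.png",t)
E
python3 gap.py
```

```text
(-0.025, 0.09) (np.int64(62), np.float64(0.08734072043754995), np.float64(0.08730849588909147)) (np.int64(44), np.float64(0.08893844706817593), np.float64(0.08887567458653191))
(-0.025, 0.11) (np.int64(62), np.float64(0.08726680146722629), np.float64(0.08751498956940998)) (np.int64(64), np.float64(0.08854498274349168), np.float64(0.08903462037634899))
(0.025, 0.11) (np.int64(62), np.float64(0.08726951014315086), np.float64(0.08732247108052961)) (np.int64(62), np.float64(0.08888361653558297), np.float64(0.08905518766436123))
(0.0, 0.11) (np.int64(64), np.float64(0.08762855330430076), np.float64(0.08790178086807558)) (np.int64(64), np.float64(0.08912157448273694), np.float64(0.0890429047672222))
84 [-0.00018635 -0.01992518]
[0.49595835 0.03077235 0.0560246 ] [ -3.83513607 -13.21350587   7.57702617]
```

>>> {"fn": "play_rows", "kwargs": {"commands": "0.024 0.065 0 0.01 -0.01 0;0.024 0.065 0 0.01 -0.01 0;0.024 0.065 0 0.01 -0.01 0;0.024 0.065 0 0.005 -0.005 0;0.02 0.065 0 0 0 0;0 0 0 0 0 0"}}

```text
time_s: 17.1
tcp_pos: [0.4984, 0.0397, 0.056]
ee_rot: [[-0.212, -0.977, -0.003], [-0.977, 0.212, -0.0], [0.001, 0.003, -1.0]]
wrist_force: [-4.9, -14.7, 9.5]
gripper_width: 0.272
gripper_force: 30.0
```

```bash
python3 gap.py
```

```text
(-0.025, 0.09) (np.int64(62), np.float64(0.08734072043754995), np.float64(0.08730849588909147)) (np.int64(25), np.float64(0.090790709872445), np.float64(0.09096323268214959))
(-0.025, 0.11) (np.int64(62), np.float64(0.08726680146722629), np.float64(0.08751498956940998)) (np.int64(59), np.float64(0.09041990239399846), np.float64(0.09038501910777563))
(0.025, 0.11) (np.int64(62), np.float64(0.08726951014315086), np.float64(0.08732247108052961)) (np.int64(63), np.float64(0.090677457374852), np.float64(0.09063956212353237))
(0.0, 0.11) (np.int64(64), np.float64(0.08762855330430076), np.float64(0.08790178086807558)) (np.int64(63), np.float64(0.0914105426849183), np.float64(0.09111355302309998))
81 [ 0.00018586 -0.00992127]
[0.49835449 0.03969036 0.05601162] [ -4.03672212 -13.66730977   9.88828363]
```

>>> {"fn": "play_rows", "kwargs": {"commands": "0.014 0.065 0 0.005 -0.005 0;0.014 0.065 0 0.005 -0.005 0;0.012 0.055 0 0 0 0;0 0 0 0 0 0;0 0 0 0 0 0;0 0 0 0 0 0"}}

```text
time_s: 17.8
tcp_pos: [0.4996, 0.0452, 0.056]
ee_rot: [[-0.212, -0.977, -0.001], [-0.977, 0.212, 0.001], [-0.001, 0.001, -1.0]]
wrist_force: [-4.0, -14.8, 10.1]
gripper_width: 0.277
gripper_force: 30.0
```

```bash
python3 gap.py
python3 - <<'E'
import cv2,numpy as np
a=cv2.resize(cv2.imread("pics/gs.png"),None,fx=3,fy=3,interpolation=2); b=cv2.resize(cv2.imread("pics/gt.png")[190:330,195:395],None,fx=1.9,fy=1.9,interpolation=2)
b=cv2.copyMakeBorder(b,0,a.shape[0]-b.shape[0],0,0,0); cv2.imwrite("pics/g5.png",np.hstack([a,b]))
E
```

```text
(-0.025, 0.09) (np.int64(62), np.float64(0.08734072043754995), np.float64(0.08730849588909147)) (np.int64(14), np.float64(0.09111459068316122), np.float64(0.09157716223277143))
(-0.025, 0.11) (np.int64(62), np.float64(0.08726680146722629), np.float64(0.08751498956940998)) (np.int64(56), np.float64(0.09089445036650848), np.float64(0.09146863728136168))
(0.025, 0.11) (np.int64(62), np.float64(0.08726951014315086), np.float64(0.08732247108052961)) (np.int64(62), np.float64(0.09119775565701925), np.float64(0.09129645366455474))
(0.0, 0.11) (np.int64(64), np.float64(0.08762855330430076), np.float64(0.08790178086807558)) (np.int64(65), np.float64(0.09142176150677651), np.float64(0.09165261899394966))
84 [-2.32940504e-05 -4.27189611e-03]
[0.49960211 0.04513714 0.05600427] [ -4.15518715 -14.65707808   9.8123615 ]
```

View pics/g5.png

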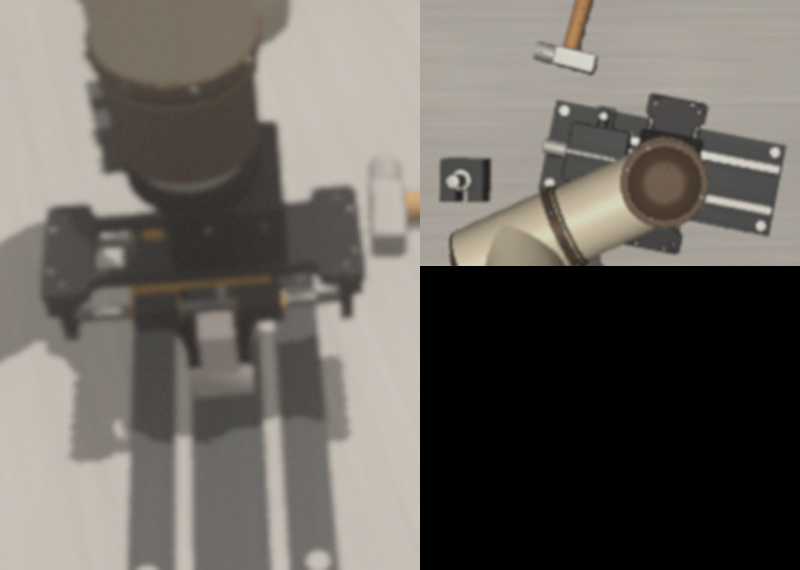

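The side crop shows the lug held between the fingers and the wedge lying in the channel (crop 222,375). The top crop shows the pin parked upright in the block (460,180). The gap is about 3.9 mm by both depth and travel, so I hand in.

```bash
python3 -c "
from station import r
print(r.finish_job())"
```

```text
the job is handed in; nothing more can be done
None
```

I parked the pin in the notched block and let it go, then pushed the wedge in; the box is lifted about 3.9 mm with the wedge still gripped, and I handed the job in at about 18 s (no verdict was returned).

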